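Unclip the charged mixer battery

ROBOT

A 6-joint arm with a two-finger parallel gripper is mounted at the origin on the work surface. World frame = base frame: x ahead of the robot, y to its left, z up, the work surface at z = 0. Lengths are in mm, angles in rad, forces in N, time in s.
With the tool pointing down it reaches from about 275 to 1000 mm from the base axis. Payload 8.4 kg.
Tool frame: the origin (TCP) lies midway between the tips of the shut fingers; the grasp point (between the pads) lies 19 mm behind it; z points along the fingers, y is the line along which they close (so a half turn about z gives the same grasp; the last joint's range is limited). The gripper opens to 85 mm and grips with 20 to 120 N. Pads are 22 mm wide; open, the fingers measure 114 mm over their backs; the gripper's body (76 mm by 85 mm) begins 54 mm behind the grasp point. The pads swing forward as they close: fully open they stand 13 mm farther back than shut.
Start: joints at [1.28, 0.353, 1.633, -0, 1.155, -0.002], TCP at [178, 599.119, 231.281] pointing down, gripper open.
Joint ranges: [-2.63, 2.63], [-0.92, 2.1], [0.06, 2.66], [-1.3, 4.44], [0, 2.69], [-3.02, 3.02]. Speed limits (rad/s): [2.22, 2.22, 2.79, 3.14, 3.14, 3.14].

INTERFACE

Orientations are given as [roll, pitch, yaw] about the fixed x, y, z axes, in that order (R = Rz(yaw) Ry(pitch) Rx(roll)).
In Python, from rig import r, imaging gives the robot as it stands. The module is installed in compiled form; this text tells all that it offers.
- The arm moves only by the tool arm_command, never from a script. Its argument "deltas" is a list of rows, each an object of numbers: "hand": the finger opening in mm, from 0 to 85.4; "tx", "ty", "tz": the shift along the tool's x, y, z in mm; "wx", "wy", "wz": the turn, a rotation vector about the tool's x, y, z in rad. A call has 1 to 8 rows; each row shifts and turns the commanded pose from where the row before left it, along the tool's axes as they then stand; what a row does not reach is not made up. A row lasts 1/8 s, in which the tool goes at most 62.5 mm and 10.7 degrees, less where a joint would pass 70% of its speed; a pose out of reach is approached as far as the arm can. A call with a gripper value outside its range is refused whole. The fingers move at their own pace and stop on an object; "squeeze" is the grip in N (left out, the last holds). Time passes only in rows, so rows that do not move let the fingers close. It gives the time, the measured TCP pose, the force, the opening and the grip force at its end, in the units of the state.
- r.sense(): the state, without advancing time (a new reading comes with each control period).
- imaging.grab_frame(name): name is "scene" or "side" or "wrist"; returns a dict with "image" (400x640x3 uint8, red, green, blue), "mtx" (3x3 intrinsics, pixels), "world_to_cam" (4x4, takes a point from world to camera coordinates). Camera axes: x right, y up, looking along -z (the intrinsics and any distortion apply to the point x, -y, -z); pixel columns grow to the right and rows downward; lengths in mm; the calibration is good to about 2 mm. A picture is of the moment at which its call begins. There is no depth.
- r.sign_off(): hands the job in; it is judged then, once.
The state is a dict: "clock": time; "qpos": joint angles; "qvel": joint speeds; "joint_efforts": joint torques, N m; "eef_pos": TCP position; "tcp_rot": TCP orientation; "contact_force": force on the tool from outside, world axes, zero at the start; "wrist_torque": the same for the moment, N m; "opening": opening from 0.0 (shut) to 1.0 (fully open); "grasp_force": force on a finger pad.
Only numpy, scipy, OpenCV 4.12 (cv2) and the standard library are available. Lean on these libraries where they do the work, as an engineer would, in place of code of your own. Each camera call takes 0.05 s, during which the arm holds its last target. There are 200 camera calls.

TASK

The battery for the glaze mixer is charged: in the charger with the green light, the pack stands a little proud and its catches are hooked, so push it fully home to unhook them, then squeeze its two orange side tabs together, draw the pack out along its slope without dragging or lifting the charger, and stand it gently upright on the floor of the wooden tray, then let go. Leave the charger with the amber light, its battery and the pots where they are.

Things in the scene. Friction and masses are not known exactly. Their poses are not given: they have to be found in the camera images.
- green_pack_tabs (a point): The battery pack to take: blue and black, 60 x 47 x 115 mm (its x, y, z), 0.38 to 0.58 kg, snapped into the green-lit charger, an orange ribbed tab on its +y and -y sides. This point: on the pack's middle axis, midway between the tabs, 82 mm above its underside. z runs along the pack to its free top end, y from tab to tab.
- green_pack: The same pack; origin at the centre of its underside, same axes. It stands 3 to 5 mm proud on a stiff contact block that gives way at about 10 N and then stays down. While proud, hooks on the tabs' catches stop the tabs after about 2 mm. Pushed home along its axis, both tabs press fully, and only while both are held pressed does it slide out along its z.
- green_pack_left (a joint): Inward travel of that pack's left (+y) orange tab, m: 0 free, 0.007 fully pressed; it springs back, 4 N to start, 12 N fully pressed. A tab is 34 mm wide (pack x), 48 mm long (58 to 106 mm above the underside); outer faces of the two 65 mm apart free, 51 mm pressed. A pack still latched (a tab pressed under 6.5 mm) lifts the charger.
- green_pack_right (a joint): The same for its right (-y) tab.
- green_charger_socket (a point): Charger with the GREEN light bar: grey base 175 x 110 x 16 mm, loose on the table, 1.6 kg, its black socket leaning 28 degrees from vertical to the front (-x). This point: centre of the socket floor, 42 mm above the table, 12 mm behind the base's centre; charger's axes, z up. Light bar on the rear (+x) end. The socket holds the pack's lower 50 mm (65 mm at the front).
- amber_pack_tabs (a point): The other battery pack, the same in every way, in the other charger, still charging: leave it alone. Its point lies as on the first pack.
- amber_charger_socket (a point): The charger with the AMBER light bar, otherwise the same as the green one: leave it alone. Same point and axes.
- tray_in (a point): The wooden tray, fixed to the table, 170 x 150 mm outside (its x, y), 28 mm high, walls 8 mm, so 154 x 134 mm inside. This point is the centre of its inner floor, 8 mm above the table; z up.
- tray: The same tray; origin at the centre of its underside.
- jug: A brown stoneware jug, 92 mm across and 125 mm high, with a handle; origin under its foot. Bystander.
- bowl: A small ochre bowl, 104 mm across and 45 mm high; origin under its foot. Bystander.
- mug: A honey-coloured mug, 76 mm across and 90 mm high; origin under its foot. Bystander.

How it is judged (in metres and radians):
On the way, in this order (a step that is already met when the one before it is completed fails the run):
1. both orange tabs of the pack in the green-lit charger are pressed in while the pack is pressed home in its socket (value of joint each of green_pack_left, green_pack_right above 0.005 m and distance between green_pack_tabs and green_charger_socket below 0.0855 m), for 0.1 s.
2. the pack is drawn clear of the charger, which still stands in its place (distance between green_pack_tabs and green_charger_socket above 0.145 m and distance of green_charger_socket from where it was at the start of the episode below 0.03 m and angle between green_charger_socket's own z axis and vertical below 0.1 rad), for 0.1 s.
At the end, for the whole second after the job is handed in: The charged pack stands upright (within 7 degrees) on the tray's floor inside its walls, let go and at rest; the green-lit charger is within 30 mm of where it stood and level; the amber-lit charger, its seated pack and the pots are within 30 mm of where they were (x of green_pack_tabs in the frame of tray_in between -0.055 and 0.055 m and y of green_pack_tabs in the frame of tray_in between -0.055 and 0.055 m and z of green_pack_tabs in the frame of tray_in between 0.076 and 0.088 m and angle between green_pack_tabs's own z axis and vertical below 0.12 rad and distance of each of green_charger_socket, amber_charger_socket, amber_pack_tabs, jug, bowl, mug from where it was at the start of the episode below 0.03 m and angle between green_charger_socket's own z axis and vertical below 0.1 rad and distance between amber_pack_tabs and amber_charger_socket below 0.095 m); the robot touches nothing.
It fails at once if the green-lit charger is dragged or lifted more than 30 mm or tipped more than 11 degrees (distance of green_charger_socket from where it was at the start of the episode above 0.03 m or angle between green_charger_socket's own z axis and vertical above 0.2 rad).
It fails at once if the amber-lit charger or its pack is shifted by more than 30 mm (distance of any of amber_charger_socket, amber_pack_tabs from where it was at the start of the episode above 0.03 m).
It fails at once if a pot is shifted by more than 30 mm or tipped over (distance of any of jug, bowl, mug from where it was at the start of the episode above 0.03 m or angle between any of jug, bowl, mug's own z axis and vertical above 0.4 rad).
It fails at once if the pack is dropped into the tray (let go from more than about 18 mm up) (distance between green_pack_tabs and tray_in below 0.16 m and contact force between the fingers and green_pack below 0.5 N and linear speed of green_pack above 0.6 m/s).
It fails at once if the pack is banged down on the tray (more than 60 N) (contact force between green_pack and tray above 60 N).
It also fails if it takes over 61 s, if anything falls off the work surface, if the arm or the gripper's body presses on something with over 40 N, if the wrist force passes 120 N, or if a joint passes its speed limit or range.

## Working session

There is one attempt and no reset: what is moved stays moved. The work goes in short steps, Python scripts to look and compute and a tool call to move; the robot and the scene stay as the last step left them, time stands still between calls to the robot, and variables do not carry over. Pictures are saved under pics/ and viewed, at most 10 in all, crops included, and the job is handed in when it is done.

Besides the shell and the picture viewer there is one more tool, called after ">>>" as name([rows], argument=value, ...), one row to a line, values as JSON. arm_command: Moves the arm, as the interface text tells. Its arguments: {"type":"object","properties":{"deltas":{"type":"array"},"squeeze":{"type":"number"}},"required":["deltas"]}

```bash
mkdir -p pics
cat > h.py <<'E'
import numpy as np, cv2, pickle
from rig import r, imaging
def grab(n,f):
    d=imaging.grab_frame(n); cv2.imwrite(f'pics/{f}.png',d['image'][:,:,::-1]); pickle.dump(d,open(f'pics/{f}.pkl','wb')); return d
def load(f): return pickle.load(open(f'pics/{f}.pkl','rb'))
def ray(d,u,v):
    p=np.linalg.inv(d['mtx'])@[u,v,1]; c=np.array([p[0],-p[1],-1]); W=np.asarray(d['world_to_cam']); R=W[:3,:3]
    return -R.T@W[:3,3], R.T@c
def onz(d,u,v,z):
    o,k=ray(d,u,v); return o+k*(z-o[2])/k[2]
def proj(d,P):
    W=np.asarray(d['world_to_cam']); c=W[:3,:3]@np.asarray(P)+W[:3,3]; q=d['mtx']@[c[0],-c[1],-c[2]]; return q[:2]/q[2]
def tri(obs):
    A=np.zeros((3,3));b=np.zeros(3)
    for d,u,v in obs:
        o,k=ray(d,u,v);k=k/np.linalg.norm(k);M=np.eye(3)-np.outer(k,k);A+=M;b+=M@o
    return np.linalg.solve(A,b)
E
python3 - <<'E'
from h import *
for n in('scene','side'):
    d=grab(n,n+'0'); print(n,ray(d,320,200))
a=np.vstack([cv2.imread('pics/scene0.png'),cv2.imread('pics/side0.png')])
cv2.imwrite('pics/both0.png',cv2.resize(a,(480,600)))
print(r.sense())
E
```

```text
scene (array([938.12943223, 521.85205144, 706.76000894]), array([-0.35754603, -0.59025806, -0.72404487]))
side (array([ 360.90763999, -942.09494901,  774.41678497]), array([ 0.22533429,  0.7873493 , -0.57404452]))
{'clock': 0.1, 'qpos': array([ 1.27961748e+00,  3.53515360e-01,  1.63404547e+00,  2.65870909e-05,
        1.15517400e+00, -2.37159736e-03]), 'qvel': array([-0.00031681, -0.00087116,  0.000446  ,  0.00035183,  0.00272941,
        0.00016563]), 'joint_efforts': array([ 1.64291141e-04, -6.06357336e+01, -3.42816532e+01, -1.99769084e-05,
        3.95122086e-03, -1.08201256e-06]), 'eef_pos': array([177.86411571, 598.73371154, 230.68253763]), 'tcp_rot': array([-3.14045054e+00, -2.70200450e-05,  2.85277464e+00]), 'contact_force': array([ 0.40883208, -0.32913397,  0.9717718 ]), 'wrist_torque': array([-0.01934636, -0.0233856 ,  0.05005336]), 'grasp_force': 0.0, 'opening': 1.0013509045203903}
```

View pics/scene0.png

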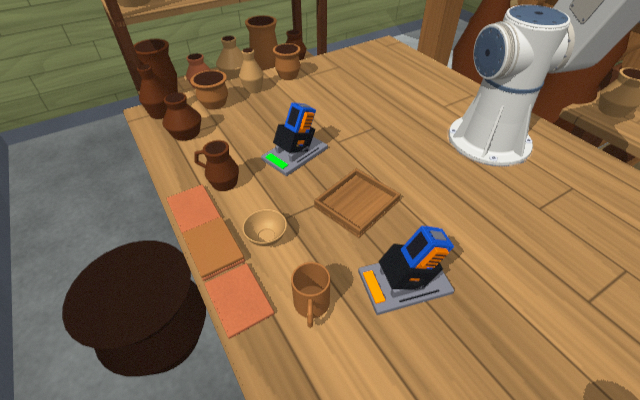

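View pics/side0.png

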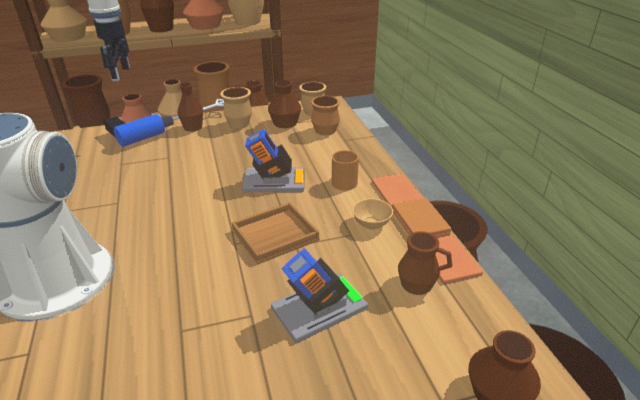

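The scene image shows the green charger near (295,150), the tray near (357,200) and the amber charger near (408,280). In the side image they are at (320,305), (275,232) and (273,180), with the jug at (420,265). I'll enlarge the green charger in both views.

Run:
```python
from h import *
a=cv2.imread('pics/side0.png')[200:350,220:420]; b=cv2.imread('pics/scene0.png')[90:240,250:410]
cv2.imwrite('pics/c1.png',cv2.resize(a,(800,600),interpolation=cv2.INTER_CUBIC))
cv2.imwrite('pics/c2.png',cv2.resize(b,(640,600),interpolation=cv2.INTER_CUBIC))
```

```text
(no output)
```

View pics/c1.png

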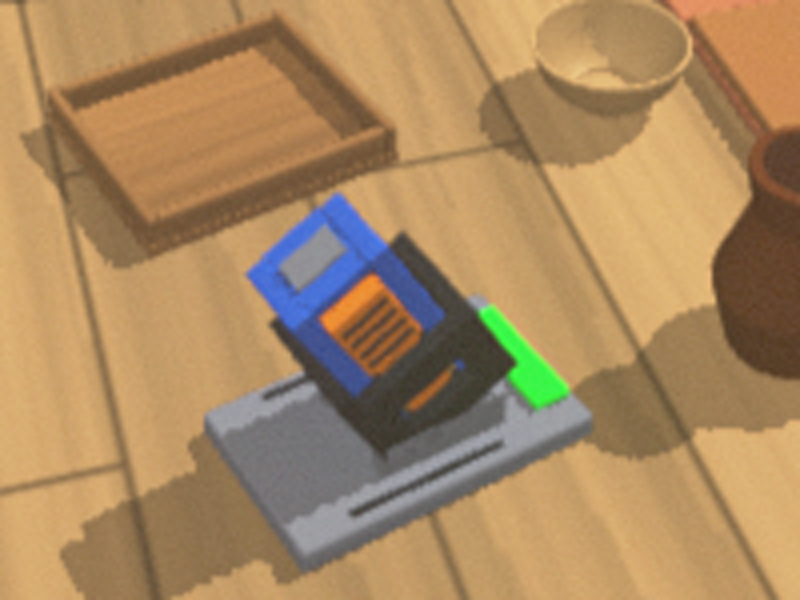

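View pics/c2.png

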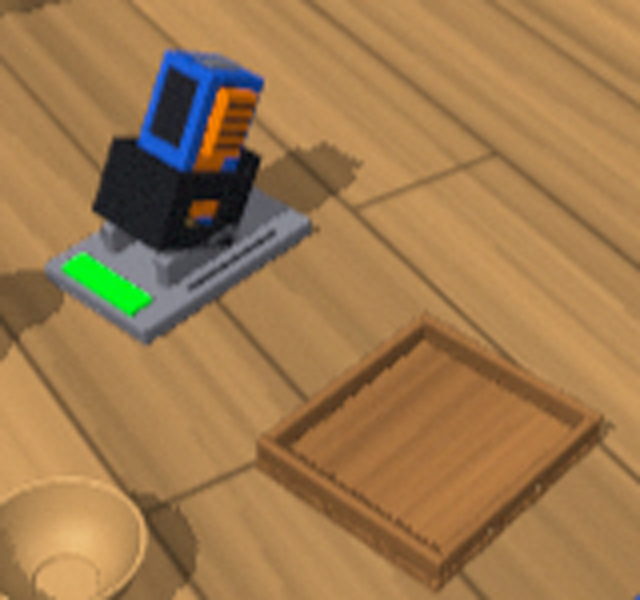

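In crop 1 (side, offset 220,200, ×4), the charger base's top corners are at (207,418), (302,555) and (592,418). The pack's top face is at (337,195), (248,272) and (290,328), and the tray rim at (50,93), (278,13), (395,133) and (150,222). In crop 2 (scene, offset 250,90, ×4), the base corners are at (48,268), (148,333) and (312,222), and the tray rim at (427,315), (605,422), (437,568) and (260,440).

Run:
```python
from h import *
from scipy.optimize import least_squares
S=load('side0');C=load('scene0')
s=lambda p:(S,220+p[0]/4,200+p[1]/4); c=lambda p:(C,250+p[0]/4,90+p[1]/4)
# charger: local corners (x,y,z)
h=87.5;w=55
L=28*np.pi/180
def T(p,q): # local->world
    x,y,a=p; return np.array([x+np.cos(a)*q[0]-np.sin(a)*q[1],y+np.sin(a)*q[0]+np.cos(a)*q[1],q[2]])
ob=[((-h,w,16),s((207,418))),((-h,-w,16),s((302,555))),((h,-w,16),s((592,418))),((h,-w,16),c((48,268))),((h,w,16),c((148,333))),((-h,w,16),c((312,222)))]
def fit(ob,p0):
    f=lambda p:np.concatenate([proj(o[0],T(p,l))-o[1:] for l,o in ob])
    z=least_squares(f,p0); print(z.x,np.degrees(z.x[2]),'rms px',np.sqrt(np.mean(z.fun**2)),np.round(z.fun.reshape(-1,2),1).tolist()); return z.x
for l,o in ob: print(l,onz(*o,16).round())
ch=fit(ob,[500,-100,0.])
tr=[s((50,93)),s((278,13)),s((395,133)),s((150,222)),c((427,315)),c((605,422)),c((437,568)),c((260,440))]
P=[onz(*o,28).round() for o in tr]; print(P); print('tray c',np.mean(P[:4],0),np.mean(P[4:],0))
for k in(0,4): 
    q=np.array(P[k:k+4]); print([np.linalg.norm(q[i]-q[i-1]).round() for i in range(4)], [np.degrees(np.arctan2(*(q[i]-q[i-1])[1::-1])).round(1) for i in range(4)])
# pack pred
Z=np.array([-np.sin(L),0,np.cos(L)]);X=np.array([np.cos(L),0,np.sin(L)])
for pr in (0,4):
  for dx,dy in((30,23.5),(-30,23.5),(-30,-23.5),(30,-23.5)):
    q=np.array([12,0,42])+Z*(115+pr)+X*dx+np.array([0,dy,0]); W=T(ch,q)
    print(pr,dx,dy,((proj(S,W)-[220,200])*4).round(),((proj(C,W)-[250,90])*4).round())
print('socket',T(ch,(12,0,42)),'top',T(ch,np.array([12,0,42])+Z*119),'Z',T([0,0,ch[2]],Z))
```

```text
(-87.5, 55, 16) [ 456. -238.   16.]
(-87.5, -55, 16) [ 483. -338.   16.]
(87.5, -55, 16) [ 649. -294.   16.]
(87.5, -55, 16) [ 650. -279.   16.]
(87.5, 55, 16) [ 621. -178.   16.]
(-87.5, 55, 16) [ 457. -222.   16.]
[ 5.52106239e+02 -2.60551272e+02  2.81588164e-01] 16.133813339954045 rms px 1.4478558546843625 [[-2.3, -1.6], [0.3, -0.1], [0.3, -2.0], [-1.9, -1.7], [-0.9, -1.2], [-0.5, -2.1]]
[array([415.,  47.,  28.]), array([572.,  90.,  28.]), array([612., -53.,  28.]), array([454., -91.,  28.]), array([454., -79.,  28.]), array([417.,  65.,  28.]), array([579., 105.,  28.]), array([614., -38.,  28.])]
tray c [513.25  -1.75  28.  ] [516.    13.25  28.  ]
[np.float64(143.0), np.float64(163.0), np.float64(148.0), np.float64(163.0)] [np.float64(105.8), np.float64(15.3), np.float64(-74.4), np.float64(-166.5)]
[np.float64(165.0), np.float64(149.0), np.float64(167.0), np.float64(147.0)] [np.float64(-165.6), np.float64(104.4), np.float64(13.9), np.float64(-76.2)]
0 30 23.5 [341. 190.] [207.  76.]
0 -30 23.5 [248. 273.] [260.  80.]
0 -30 -23.5 [296. 332.] [213.  56.]
0 30 -23.5 [392. 245.] [158.  52.]
4 30 23.5 [337. 186.] [208.  71.]
4 -30 23.5 [244. 269.] [262.  75.]
4 -30 -23.5 [293. 328.] [215.  51.]
4 30 -23.5 [389. 241.] [160.  46.]
socket [ 563.63362287 -257.21669309   42.        ] top [ 509.96681491 -272.74113738  147.07076355] Z [-0.45098158 -0.13045752  0.88294759]
```

Run:
```python
from h import *
for n in('side0','scene0'):
    d=load(n); print(n,{k:(v if k!='image' else 0) for k,v in d.items()})
    for P in((178,599,231),(0,0,0),(100,0,0),(0,-100,0)): print(P,proj(d,P).round(1))
```

```text
side0 {'image': 0, 'mtx': array([[486.63753726,   0.        , 317.38823614],
       [  0.        , 486.63753726, 206.75648829],
       [  0.        ,   0.        ,   1.        ]]), 'world_to_cam': array([[ 9.61587072e-01, -2.74376979e-01, -8.22052261e-03,
        -5.99167176e+02],
       [ 1.67001726e-01,  5.60985306e-01,  8.10805717e-01,
        -1.59672332e+02],
       [-2.17854831e-01, -7.81033136e-01,  5.85257646e-01,
        -1.11041524e+03],
       [ 0.00000000e+00,  0.00000000e+00,  0.00000000e+00,
         1.00000000e+00]])}
(178, 599, 231) [122.2  77.6]
(0, 0, 0) [ 54.8 276.7]
(100, 0, 0) [101.2 268.2]
(0, -100, 0) [ 47.9 308.5]
scene0 {'image': 0, 'mtx': array([[368.40017758,   0.        , 319.57319904],
       [  0.        , 368.40017758, 191.900397  ],
       [  0.        ,   0.        ,   1.        ]]), 'world_to_cam': array([[-8.52189131e-01,  5.23183153e-01, -7.28513011e-03,
         5.31588342e+02],
       [-3.75087619e-01, -6.01137154e-01,  7.05651047e-01,
         1.66859452e+02],
       [ 3.64805378e-01,  6.04080715e-01,  7.08522072e-01,
        -1.15823049e+03],
       [ 0.00000000e+00,  0.00000000e+00,  0.00000000e+00,
         1.00000000e+00]])}
(178, 599, 231) [768.3 254.8]
(0, 0, 0) [488.7 138.8]
(100, 0, 0) [466.2 149.4]
(0, -100, 0) [464.5 123.3]
```

```bash
cat >> h.py <<'E'
from scipy.spatial.transform import Rotation as Ro
from scipy.linalg import logm,expm
def pose(p,R): M=np.eye(4);M[:3,:3]=R;M[:3,3]=p;return M
def now():
    s=r.sense(); return pose(s['eef_pos'],Ro.from_euler('xyz',s['tcp_rot']).as_matrix())
def step(A,B,n):
    "equal rows (tool-frame shift then turn) taking A to B"
    D=np.real(expm(logm(np.linalg.inv(A)@B)/n)); t=D[:3,3]; w=Ro.from_matrix(D[:3,:3]).as_rotvec()
    print(n,'rows t',t.round(2),'w',w.round(4)); return B
def packR(yaw,lean=np.radians(28)):
    a=Ro.from_euler('z',yaw).as_matrix()@Ro.from_euler('y',-lean).as_matrix()  # columns Xp,yp,Zp
    return a
def toolR(yaw,lean=np.radians(28)): return packR(yaw,lean)@np.diag([1,-1,-1])
E
python3 - <<'E'
from h import *
A=now(); A2=A.copy(); A2[2,3]+=60
step(A,A2,1)
B=pose([475,-285,290],toolR(.28,0)); step(A2,B,21)
P=packR(.28); B2=pose(np.array([510,-273,147])+P[:,2]*100,toolR(.28)); step(B,B2,4); print(B2)
E
```

```text
1 rows t [  0.    -0.07 -60.  ] w [-0.  0.  0.]
21 rows t [-5.735e+01  1.572e+01  4.000e-02] w [-0.000e+00  1.000e-04  1.225e-01]
4 rows t [-5.   -0.47 13.11] w [-0.      0.1222 -0.    ]
[[ 8.48561586e-01  2.76355649e-01  4.51188199e-01  4.64881180e+02]
 [ 2.44007555e-01 -9.61055438e-01  1.29741118e-01 -2.85974112e+02]
 [ 4.69471563e-01  0.00000000e+00 -8.82947593e-01  2.35294759e+02]
 [ 0.00000000e+00  0.00000000e+00  0.00000000e+00  1.00000000e+00]]
```

>>> arm_command([
  {"tz":-60,"hand":85},
  {"tx":-57.4,"ty":15.7,"wz":0.1225},
  {"tx":-57.4,"ty":15.7,"wz":0.1225},
  {"tx":-57.4,"ty":15.7,"wz":0.1225},
  {"tx":-57.4,"ty":15.7,"wz":0.1225},
  {"tx":-57.4,"ty":15.7,"wz":0.1225},
  {"tx":-57.4,"ty":15.7,"wz":0.1225},
  {"tx":-57.4,"ty":15.7,"wz":0.1225},
])

```text
schema error: expected keys hand, tx, ty, tz, wx, wy, wz
```

>>> arm_command([
  {"tx":-57.4,"ty":15.7,"wz":0.1225},
  {"tx":-57.4,"ty":15.7,"wz":0.1225},
  {"tx":-57.4,"ty":15.7,"wz":0.1225},
  {"tx":-57.4,"ty":15.7,"wz":0.1225},
  {"tx":-57.4,"ty":15.7,"wz":0.1225},
  {"tx":-57.4,"ty":15.7,"wz":0.1225},
  {"tx":-57.4,"ty":15.7,"wz":0.1225},
])

```text
schema error: expected keys hand, tx, ty, tz, wx, wy, wz
```

>>> arm_command([
  {"tx":-57.4,"ty":15.7,"wz":0.1225},
  {"tx":-57.4,"ty":15.7,"wz":0.1225},
  {"tx":-57.4,"ty":15.7,"wz":0.1225},
  {"tx":-57.4,"ty":15.7,"wz":0.1225},
  {"tx":-57.4,"ty":15.7,"wz":0.1225},
  {"tx":-57.4,"ty":15.7,"wz":0.1225},
  {"tx":-57.4,"ty":15.7,"wz":0.1225},
  {},
])

```text
schema error: expected keys hand, tx, ty, tz, wx, wy, wz
```

Run:
```python
from h import *
s=r.sense();print(s['clock'],s['qpos'].round(2),s['eef_pos'],s['tcp_rot'])
P=packR(.28); B2=pose(np.array([510,-273,147])+P[:,2]*100,toolR(.28)); step(now(),B2,4)
d=grab('wrist','w0')
for q in([510,-273,147],[464.5,6,28]): print(proj(d,q))
```

```text
0.1 [ 1.28  0.35  1.63  0.    1.16 -0.  ] [177.86411571 598.73371154 230.68253763] [-3.14045054e+00 -2.70200450e-05  2.85277464e+00]
4 rows t [-301.79   -3.11  -57.2 ] w [-0.1564  0.046   0.6267]
[-328.65811853  683.76645613]
[-34.08500379 491.83719828]
```

View pics/w0.png

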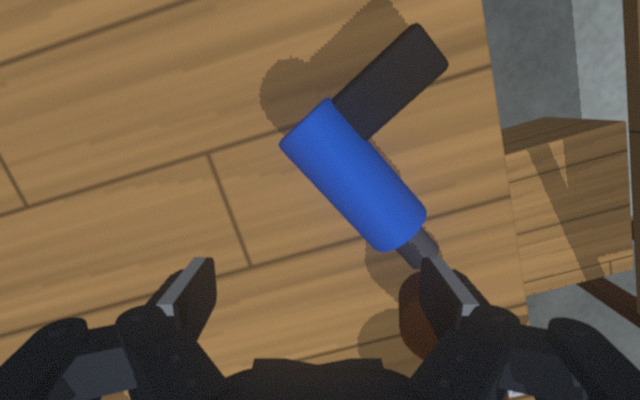

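The rows were refused because each one needs every key. The picture was taken at the start pose and shows only the mixer and the fingers. I'll send the moves again with full rows.

>>> arm_command([
  {"hand":85,"tx":0,"ty":0,"tz":-60,"wx":0,"wy":0,"wz":0},
  {"hand":85,"tx":-57.4,"ty":15.7,"tz":0,"wx":0,"wy":0,"wz":0.1225},
  {"hand":85,"tx":-57.4,"ty":15.7,"tz":0,"wx":0,"wy":0,"wz":0.1225},
  {"hand":85,"tx":-57.4,"ty":15.7,"tz":0,"wx":0,"wy":0,"wz":0.1225},
  {"hand":85,"tx":-57.4,"ty":15.7,"tz":0,"wx":0,"wy":0,"wz":0.1225},
  {"hand":85,"tx":-57.4,"ty":15.7,"tz":0,"wx":0,"wy":0,"wz":0.1225},
  {"hand":85,"tx":-57.4,"ty":15.7,"tz":0,"wx":0,"wy":0,"wz":0.1225},
  {"hand":85,"tx":-57.4,"ty":15.7,"tz":0,"wx":0,"wy":0,"wz":0.1225},
])

```text
clock: 1.15
eef_pos: [553.4, 444.5, 290.7]
tcp_rot: [-3.141, 0.0, 1.991]
contact_force: [-0.2, -0.2, 0.3]
opening: 0.996
grasp_force: 0.0
```

>>> arm_command([
  {"hand":85,"tx":-57.4,"ty":15.7,"tz":0,"wx":0,"wy":0,"wz":0.1225},
  {"hand":85,"tx":-57.4,"ty":15.7,"tz":0,"wx":0,"wy":0,"wz":0.1225},
  {"hand":85,"tx":-57.4,"ty":15.7,"tz":0,"wx":0,"wy":0,"wz":0.1225},
  {"hand":85,"tx":-57.4,"ty":15.7,"tz":0,"wx":0,"wy":0,"wz":0.1225},
  {"hand":85,"tx":-57.4,"ty":15.7,"tz":0,"wx":0,"wy":0,"wz":0.1225},
  {"hand":85,"tx":-57.4,"ty":15.7,"tz":0,"wx":0,"wy":0,"wz":0.1225},
  {"hand":85,"tx":-57.4,"ty":15.7,"tz":0,"wx":0,"wy":0,"wz":0.1225},
])

```text
clock: 2.02
eef_pos: [680.6, 60.5, 290.8]
tcp_rot: [-3.141, 0.0, 1.134]
contact_force: [0.6, -0.2, -0.0]
opening: 0.992
grasp_force: 0.0
```

>>> arm_command([
  {"hand":85,"tx":-57.4,"ty":15.7,"tz":0,"wx":0,"wy":0,"wz":0.1225},
  {"hand":85,"tx":-57.4,"ty":15.7,"tz":0,"wx":0,"wy":0,"wz":0.1225},
  {"hand":85,"tx":-57.4,"ty":15.7,"tz":0,"wx":0,"wy":0,"wz":0.1225},
  {"hand":85,"tx":-57.4,"ty":15.7,"tz":0,"wx":0,"wy":0,"wz":0.1225},
  {"hand":85,"tx":-57.4,"ty":15.7,"tz":0,"wx":0,"wy":0,"wz":0.1225},
  {"hand":85,"tx":-57.4,"ty":15.7,"tz":0,"wx":0,"wy":0,"wz":0.1225},
  {"hand":85,"tx":-57.4,"ty":15.7,"tz":0,"wx":0,"wy":0,"wz":0.1225},
  {"hand":85,"tx":0,"ty":0,"tz":0,"wx":0,"wy":0,"wz":0},
])

```text
clock: 3.02
eef_pos: [472.1, -287.5, 291.2]
tcp_rot: [-3.142, 0.001, 0.275]
contact_force: [0.4, 0.6, -0.8]
opening: 1.0
grasp_force: 0.0
```

Run:
```python
from h import *
s=r.sense();print(s['clock'],s['qpos'].round(2),s['eef_pos'],s['tcp_rot'])
P=packR(.28); B2=pose(np.array([510,-273,147])+P[:,2]*100,toolR(.28)); step(now(),B2,4)
```

```text
3.025 [-0.55  0.19  1.72 -0.    1.24  0.75] [ 472.11245837 -287.46428747  291.22924387] [-3.14151970e+00  1.14312386e-03  2.74843936e-01]
4 rows t [-4.19 -0.85 13.58] w [ 0.0003  0.1225 -0.0013]
```

>>> arm_command([
  {"hand":85,"tx":-4,"ty":-1,"tz":13,"wx":0,"wy":0.122,"wz":0},
  {"hand":85,"tx":-4,"ty":-1,"tz":13,"wx":0,"wy":0.122,"wz":0},
  {"hand":85,"tx":-4,"ty":-1,"tz":13,"wx":0,"wy":0.122,"wz":0},
  {"hand":85,"tx":-4,"ty":-1,"tz":13,"wx":0,"wy":0.122,"wz":0},
  {"hand":85,"tx":0,"ty":0,"tz":0,"wx":0,"wy":0,"wz":0},
])

```text
clock: 3.65
eef_pos: [466.5, -282.5, 236.0]
tcp_rot: [-3.137, -0.486, 0.277]
contact_force: [-0.7, -0.2, 0.8]
opening: 0.993
grasp_force: 0.0
```

Run:
```python
from h import *
d=grab('wrist','w1'); S=grab('side','s1'); g=cv2.imread('pics/w1.png')
print(now().round(3)); print(ray(d,320,200))
P=packR(.2816); t=np.array([510,-272.7,147])
for a,b in((30,23.5),(-30,23.5),(-30,-23.5),(30,-23.5)): print(a,b,proj(d,t+P[:,0]*a+P[:,1]*b).round())
```

```text
[[ 8.50000e-01  2.76000e-01  4.49000e-01  4.68361e+02]
 [ 2.44000e-01 -9.61000e-01  1.29000e-01 -2.83542e+02]
 [ 4.67000e-01 -0.00000e+00 -8.84000e-01  2.38098e+02]
 [ 0.00000e+00  0.00000e+00  0.00000e+00  1.00000e+00]]
(array([ 461.27226742, -285.80136211,  394.44585606]), array([ 0.20661628,  0.05531801, -0.97690673]))
30 23.5 [287. 165.]
-30 23.5 [289. 243.]
-30 -23.5 [351. 243.]
30 -23.5 [353. 164.]
```

View pics/w1.png

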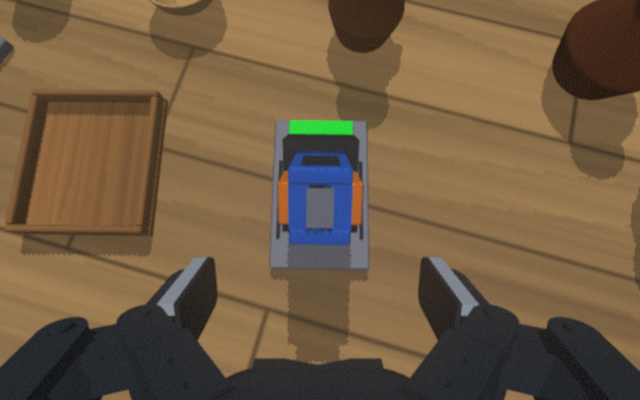

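The wrist view shows the pack's top face with front corners near (289,243) and (351,243). That matches the prediction to about 1 px, so the fit holds. The tray rim is at (35,92), (166,92), (152,235) and (6,233).

Run:
```python
from h import *
d=load('w1'); q=np.array([onz(d,*p,28) for p in((35,92),(166,92),(152,235),(6,233))]); print(q.round(),q.mean(0), [np.linalg.norm(q[i]-q[i-1]).round() for i in range(4)],[np.degrees(np.arctan2(*(q[i]-q[i-1])[1::-1])).round(1) for i in range(4)])
P=packR(.2816); k=np.array([563.6,-257.2,42])
step(now(),pose(k+P[:,2]*68,toolR(.2816)),6)
```

```text
[[ 573.   93.   28.]
 [ 615.  -56.   28.]
 [ 453. -102.   28.]
 [ 412.   50.   28.]] [512.86256797  -3.48525293  28.        ] [np.float64(167.0), np.float64(155.0), np.float64(168.0), np.float64(158.0)] [np.float64(14.9), np.float64(-74.3), np.float64(-164.0), np.float64(105.1)]
6 rows t [-0.76  0.19 25.26] w [ 0.0001  0.0004 -0.0003]
```

>>> arm_command([
  {"hand":85,"tx":-1,"ty":0,"tz":25,"wx":0,"wy":0,"wz":0},
  {"hand":85,"tx":-1,"ty":0.5,"tz":25,"wx":0,"wy":0,"wz":0},
  {"hand":85,"tx":-1,"ty":0.5,"tz":25,"wx":0,"wy":0.002,"wz":-0.002},
  {"hand":85,"tx":-1,"ty":0,"tz":25,"wx":0,"wy":0,"wz":0},
  {"hand":85,"tx":-0.5,"ty":0,"tz":15,"wx":0,"wy":0,"wz":0},
  {"hand":85,"tx":0,"ty":0,"tz":0,"wx":0,"wy":0,"wz":0},
])

```text
clock: 4.5
eef_pos: [517.1, -269.7, 133.8]
tcp_rot: [3.141, -0.489, 0.284]
contact_force: [-1.1, -0.6, -0.6]
opening: 0.993
grasp_force: 0.0
```

Run:
```python
from h import *
d=grab('wrist','w2')
P=packR(.2816); k=np.array([563.6,-257.2,42])
step(now(),pose(k+P[:,2]*68,toolR(.2816)),1)
for a,b in((30,23.5),(-30,23.5),(-30,-23.5),(30,-23.5)): print(a,b,proj(d,k+P@[a,b,119]).round())
```

```text
1 rows t [-0.72  0.53 36.29] w [-0.0001 -0.0011  0.002 ]
30 23.5 [256. 210.]
-30 23.5 [263. 341.]
-30 -23.5 [371. 341.]
30 -23.5 [377. 210.]
```

View pics/w2.png

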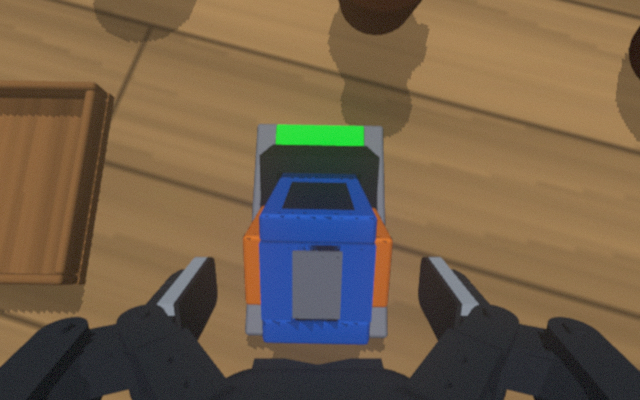

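The pack's top corners are at (262,342), (369,342), (375,213) and (259,213). The pack is centred between the fingers (column 317) to within about 1 mm, and sits perhaps 2 mm deeper than modelled. I'll descend 38 mm and start a light squeeze.

>>> arm_command([
  {"hand":85,"tx":-0.5,"ty":0.5,"tz":15,"wx":0,"wy":0,"wz":0},
  {"hand":85,"tx":0,"ty":0,"tz":15,"wx":0,"wy":0,"wz":0},
  {"hand":85,"tx":0,"ty":0,"tz":8,"wx":0,"wy":0,"wz":0},
  {"hand":85,"tx":0,"ty":0,"tz":0,"wx":0,"wy":0,"wz":0},
])

```text
clock: 5.05
eef_pos: [533.1, -265.6, 99.4]
tcp_rot: [-3.141, -0.489, 0.282]
contact_force: [0.4, 0.3, 0.0]
opening: 0.999
grasp_force: 0.0
```

>>> arm_command([
  {"hand":45,"tx":0,"ty":0,"tz":0,"wx":0,"wy":0,"wz":0},
  {"hand":45,"tx":0,"ty":0,"tz":0,"wx":0,"wy":0,"wz":0},
  {"hand":45,"tx":0,"ty":0,"tz":0,"wx":0,"wy":0,"wz":0},
  {"hand":45,"tx":0,"ty":0,"tz":0,"wx":0,"wy":0,"wz":0},
], squeeze=50)

```text
clock: 5.55
eef_pos: [532.9, -265.8, 101.2]
tcp_rot: [3.141, -0.491, 0.282]
contact_force: [-6.0, 1.5, 8.5]
opening: 0.686
grasp_force: 51.2
```

The opening is 58.6 mm, so the tabs are stopped by the hooks as expected. I'll push along the axis.

>>> arm_command([
  {"hand":45,"tx":0,"ty":0,"tz":1.5,"wx":0,"wy":0,"wz":0},
  {"hand":45,"tx":0,"ty":0,"tz":1.5,"wx":0,"wy":0,"wz":0},
  {"hand":45,"tx":0,"ty":0,"tz":1.5,"wx":0,"wy":0,"wz":0},
  {"hand":45,"tx":0,"ty":0,"tz":0,"wx":0,"wy":0,"wz":0},
])

```text
clock: 6.05
eef_pos: [534.3, -264.7, 99.1]
tcp_rot: [-3.141, -0.492, 0.283]
contact_force: [-28.7, 4.9, 40.8]
opening: 0.565
grasp_force: 43.5
```

The tabs are now fully pressed: the opening is 48 mm against 58.6 before, and the push reached about 50 N. I'll ease off and begin drawing out slowly.

>>> arm_command([
  {"hand":45,"tx":0,"ty":0,"tz":-1.5,"wx":0,"wy":0,"wz":0},
  {"hand":45,"tx":0,"ty":0,"tz":-1.5,"wx":0,"wy":0,"wz":0},
  {"hand":45,"tx":0,"ty":0,"tz":-2,"wx":0,"wy":0,"wz":0},
  {"hand":45,"tx":0,"ty":0,"tz":-3,"wx":0,"wy":0,"wz":0},
  {"hand":45,"tx":0,"ty":0,"tz":-4,"wx":0,"wy":0,"wz":0},
], squeeze=70)

```text
clock: 6.68
eef_pos: [530.1, -267.1, 107.1]
tcp_rot: [3.141, -0.49, 0.282]
contact_force: [5.2, 1.6, -6.0]
opening: 0.539
grasp_force: 59.8
```

Run:
```python
from h import *
S=grab('side','s2');a=cv2.imread('pics/side0.png').astype(int);b=cv2.imread('pics/s2.png').astype(int)
def green(x): m=(x[:,:,1]>180)&(x[:,:,2]<110)&(x[:,:,0]<110); ys,xs=np.nonzero(m); return len(xs),xs.mean(),ys.mean(),xs.max(),ys.max()
print(green(a),green(b)); print(r.sense()['contact_force'],now().round(2))
```

```text
(179, np.float64(350.99441340782124), np.float64(290.7262569832402), np.int64(361), np.int64(301)) (179, np.float64(351.2737430167598), np.float64(290.8100558659218), np.int64(361), np.int64(301))
[ 3.76197149  1.04251263 -3.14651834] [[ 8.5000e-01  2.8000e-01  4.5000e-01  5.3004e+02]
 [ 2.5000e-01 -9.6000e-01  1.3000e-01 -2.6712e+02]
 [ 4.7000e-01  0.0000e+00 -8.8000e-01  1.0742e+02]
 [ 0.0000e+00  0.0000e+00  0.0000e+00  1.0000e+00]]
```

It slides out with about 5 N and the charger hasn't moved. I'll keep drawing.

>>> arm_command([
  {"hand":45,"tx":0,"ty":0,"tz":-6,"wx":0,"wy":0,"wz":0},
  {"hand":45,"tx":0,"ty":0,"tz":-8,"wx":0,"wy":0,"wz":0},
  {"hand":45,"tx":0,"ty":0,"tz":-10,"wx":0,"wy":0,"wz":0},
  {"hand":45,"tx":0,"ty":0,"tz":-10,"wx":0,"wy":0,"wz":0},
  {"hand":45,"tx":0,"ty":0,"tz":-10,"wx":0,"wy":0,"wz":0},
  {"hand":45,"tx":0,"ty":0,"tz":-10,"wx":0,"wy":0,"wz":0},
  {"hand":45,"tx":0,"ty":0,"tz":-10,"wx":0,"wy":0,"wz":0},
  {"hand":45,"tx":0,"ty":0,"tz":-10,"wx":0,"wy":0,"wz":0},
])

```text
clock: 7.72
eef_pos: [495.4, -276.6, 172.3]
tcp_rot: [3.141, -0.489, 0.283]
contact_force: [-0.2, 0.9, -4.3]
opening: 0.541
grasp_force: 60.3
```

>>> arm_command([
  {"hand":45,"tx":0,"ty":0,"tz":-15,"wx":0,"wy":0,"wz":0},
  {"hand":45,"tx":0,"ty":0,"tz":-20,"wx":0,"wy":0,"wz":0},
  {"hand":45,"tx":0,"ty":0,"tz":-15,"wx":0,"wy":0,"wz":0},
  {"hand":45,"tx":0,"ty":0,"tz":0,"wx":0,"wy":0,"wz":0},
])

```text
clock: 8.22
eef_pos: [473.7, -283.9, 217.7]
tcp_rot: [3.138, -0.491, 0.283]
contact_force: [0.6, -0.1, -4.8]
opening: 0.541
grasp_force: 60.3
```

Run:
```python
from h import *
S=grab('side','s3');grab('scene','c3');b=cv2.imread('pics/s3.png')
def green(x): m=(x[:,:,1]>180)&(x[:,:,2]<110)&(x[:,:,0]<110); ys,xs=np.nonzero(m); return len(xs),xs.mean(),ys.mean(),xs.max(),ys.max()
print(green(b.astype(int)))
cv2.imwrite('pics/c3crop.png',np.vstack([cv2.resize(b[150:350,200:440],(640,533))]))
A=now(); print(A.round(2))
# upright pose above tray: tool down
B=pose([513,-2,170],toolR(.267,0)); B[2,3]=A[2,3]
C=pose(A[:3,3],toolR(.2816,0)); 
step(A,B,8)
```

```text
(180, np.float64(351.25), np.float64(290.8277777777778), np.int64(361), np.int64(301))
[[ 8.5000e-01  2.8000e-01  4.5000e-01  4.7360e+02]
 [ 2.5000e-01 -9.6000e-01  1.3000e-01 -2.8320e+02]
 [ 4.7000e-01  0.0000e+00 -8.8000e-01  2.1629e+02]
 [ 0.0000e+00  0.0000e+00  0.0000e+00  1.0000e+00]]
8 rows t [ 13.89 -32.49   3.93] w [-0.0003 -0.0612  0.0019]
```

View pics/c3crop.png

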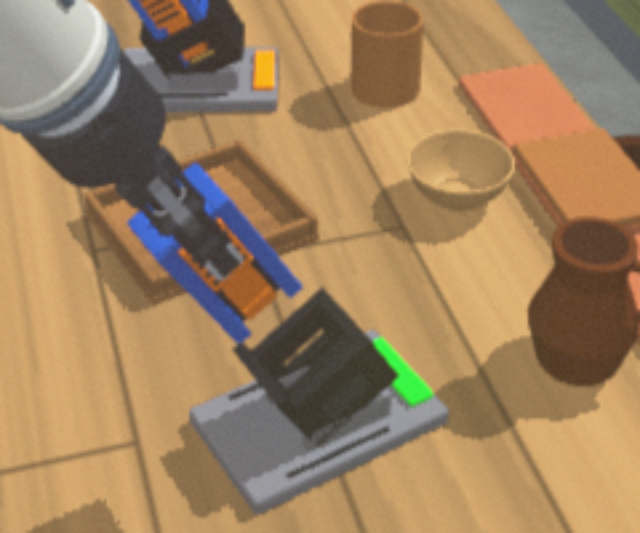

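The pack is clear of the socket and held square in the fingers. The charger is in place, with the green bar unmoved at (351,291) in the full image. Next I'll carry it over the tray and turn it upright.

>>> arm_command([
  {"hand":45,"tx":13.9,"ty":-32.5,"tz":3.9,"wx":0,"wy":-0.0612,"wz":0.002},
  {"hand":45,"tx":13.9,"ty":-32.5,"tz":3.9,"wx":0,"wy":-0.0612,"wz":0.002},
  {"hand":45,"tx":13.9,"ty":-32.5,"tz":3.9,"wx":0,"wy":-0.0612,"wz":0.002},
  {"hand":45,"tx":13.9,"ty":-32.5,"tz":3.9,"wx":0,"wy":-0.0612,"wz":0.002},
  {"hand":45,"tx":13.9,"ty":-32.5,"tz":3.9,"wx":0,"wy":-0.0612,"wz":0.002},
  {"hand":45,"tx":13.9,"ty":-32.5,"tz":3.9,"wx":0,"wy":-0.0612,"wz":0.002},
  {"hand":45,"tx":13.9,"ty":-32.5,"tz":3.9,"wx":0,"wy":-0.0612,"wz":0.002},
  {"hand":45,"tx":13.9,"ty":-32.5,"tz":3.9,"wx":0,"wy":-0.0612,"wz":0.002},
])

```text
clock: 9.32
eef_pos: [513.0, -0.1, 216.3]
tcp_rot: [-3.138, 0.002, 0.267]
contact_force: [0.8, -0.7, -4.2]
opening: 0.546
grasp_force: 60.3
```

>>> arm_command([
  {"hand":45,"tx":0,"ty":0,"tz":0,"wx":0,"wy":0,"wz":0},
  {"hand":45,"tx":0,"ty":0,"tz":0,"wx":0,"wy":0,"wz":0},
])

```text
clock: 9.57
eef_pos: [512.6, -1.7, 216.2]
tcp_rot: [-3.138, 0.001, 0.268]
contact_force: [-0.3, 0.1, -4.7]
opening: 0.541
grasp_force: 60.4
```

Run:
```python
from h import *
A=now(); print(A.round(3)); step(A,pose([513,-2,95],toolR(.267,0)),6)
s=r.sense(); print(s['contact_force'],s['opening'])
```

```text
[[ 9.64000e-01  2.65000e-01 -2.00000e-03  5.12622e+02]
 [ 2.65000e-01 -9.64000e-01  3.00000e-03 -1.69900e+00]
 [-1.00000e-03 -3.00000e-03 -1.00000e+00  2.16169e+02]
 [ 0.00000e+00  0.00000e+00  0.00000e+00  1.00000e+00]]
6 rows t [ 0.05  0.11 20.19] w [-0.0006  0.0001  0.0001]
[-0.28153919  0.12562175 -4.65771695] 0.5411049856006992
```

>>> arm_command([
  {"hand":45,"tx":0,"ty":0,"tz":25,"wx":0,"wy":0,"wz":0},
  {"hand":45,"tx":0,"ty":0,"tz":30,"wx":0,"wy":0,"wz":0},
  {"hand":45,"tx":0,"ty":0,"tz":30,"wx":0,"wy":0,"wz":0},
  {"hand":45,"tx":0,"ty":0,"tz":25,"wx":0,"wy":0,"wz":0},
  {"hand":45,"tx":0,"ty":0,"tz":15,"wx":0,"wy":0,"wz":0},
  {"hand":45,"tx":0,"ty":0,"tz":3,"wx":0,"wy":0,"wz":0},
  {"hand":45,"tx":0,"ty":0,"tz":2,"wx":0,"wy":0,"wz":0},
  {"hand":45,"tx":0,"ty":0,"tz":0,"wx":0,"wy":0,"wz":0},
])

```text
clock: 10.58
eef_pos: [513.6, -1.6, 87.7]
tcp_rot: [-3.139, -0.002, 0.267]
contact_force: [-0.9, 0.8, -4.0]
opening: 0.54
grasp_force: 60.4
```

>>> arm_command([
  {"hand":45,"tx":0,"ty":0,"tz":2,"wx":0,"wy":0,"wz":0},
  {"hand":45,"tx":0,"ty":0,"tz":2,"wx":0,"wy":0,"wz":0},
  {"hand":45,"tx":0,"ty":0,"tz":2,"wx":0,"wy":0,"wz":0},
  {"hand":45,"tx":0,"ty":0,"tz":0,"wx":0,"wy":0,"wz":0},
])

```text
clock: 11.08
eef_pos: [512.9, -1.5, 80.8]
tcp_rot: [-3.139, -0.0, 0.267]
contact_force: [0.2, -0.1, -5.1]
opening: 0.54
grasp_force: 60.4
```

>>> arm_command([
  {"hand":45,"tx":0,"ty":0,"tz":1.5,"wx":0,"wy":0,"wz":0},
  {"hand":45,"tx":0,"ty":0,"tz":1.5,"wx":0,"wy":0,"wz":0},
  {"hand":45,"tx":0,"ty":0,"tz":1,"wx":0,"wy":0,"wz":0},
  {"hand":45,"tx":0,"ty":0,"tz":0,"wx":0,"wy":0,"wz":0},
])

```text
clock: 11.58
eef_pos: [512.9, -1.5, 76.9]
tcp_rot: [-3.139, -0.0, 0.267]
contact_force: [-0.5, 0.2, -4.9]
opening: 0.543
grasp_force: 60.4
```

>>> arm_command([
  {"hand":45,"tx":0,"ty":0,"tz":1,"wx":0,"wy":0,"wz":0},
  {"hand":45,"tx":0,"ty":0,"tz":1,"wx":0,"wy":0,"wz":0},
  {"hand":45,"tx":0,"ty":0,"tz":0,"wx":0,"wy":0,"wz":0},
])

```text
clock: 11.95
eef_pos: [513.0, -1.5, 74.9]
tcp_rot: [-3.139, -0.0, 0.267]
contact_force: [0.8, -0.8, -3.9]
opening: 0.54
grasp_force: 60.4
```

>>> arm_command([
  {"hand":45,"tx":0,"ty":0,"tz":1,"wx":0,"wy":0,"wz":0},
  {"hand":45,"tx":0,"ty":0,"tz":1,"wx":0,"wy":0,"wz":0},
  {"hand":45,"tx":0,"ty":0,"tz":0,"wx":0,"wy":0,"wz":0},
])

```text
clock: 12.32
eef_pos: [513.1, -1.5, 73.7]
tcp_rot: [-3.139, -0.001, 0.267]
contact_force: [-3.1, -0.3, 5.5]
opening: 0.545
grasp_force: 62.1
```

It touched down: the vertical force went from −4.7 to +5.5 N. I'll release gradually and then retreat straight up.

>>> arm_command([
  {"hand":52,"tx":0,"ty":0,"tz":0,"wx":0,"wy":0,"wz":0},
  {"hand":58,"tx":0,"ty":0,"tz":0,"wx":0,"wy":0,"wz":0},
  {"hand":64,"tx":0,"ty":0,"tz":0,"wx":0,"wy":0,"wz":0},
  {"hand":75,"tx":0,"ty":0,"tz":0,"wx":0,"wy":0,"wz":0},
  {"hand":85,"tx":0,"ty":0,"tz":0,"wx":0,"wy":0,"wz":0},
  {"hand":85,"tx":0,"ty":0,"tz":0,"wx":0,"wy":0,"wz":0},
  {"hand":85,"tx":0,"ty":0,"tz":0,"wx":0,"wy":0,"wz":0},
])

```text
clock: 13.2
eef_pos: [513.2, -1.4, 73.1]
tcp_rot: [-3.139, -0.001, 0.267]
contact_force: [-0.5, 1.1, 0.0]
opening: 0.995
grasp_force: 0.0
```

Run:
```python
from h import *
a=grab('wrist','w4')['image']; b=grab('side','s4')['image'][130:330,180:440]
a=cv2.resize(a,(480,300)); b=cv2.resize(b,(390,300))
cv2.imwrite('pics/v4.png',cv2.resize(np.hstack([a,b]),(800,276))[:,:,::-1])
```

```text
(no output)
```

View pics/v4.png

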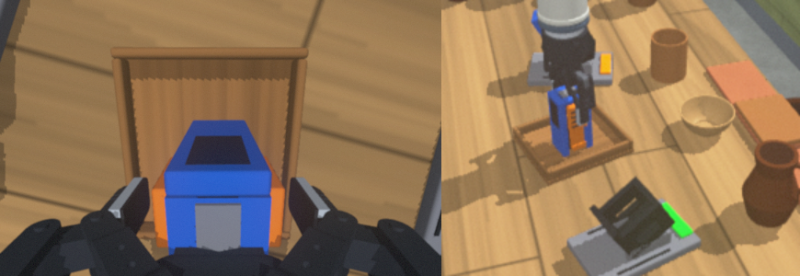

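The pack stands upright in the middle of the tray, at (218,200) in the wrist half and (570,120) in the side half. The fingers are clear on both sides. I'll retreat straight up.

>>> arm_command([
  {"hand":85,"tx":0,"ty":0,"tz":-10,"wx":0,"wy":0,"wz":0},
  {"hand":85,"tx":0,"ty":0,"tz":-25,"wx":0,"wy":0,"wz":0},
  {"hand":85,"tx":0,"ty":0,"tz":-35,"wx":0,"wy":0,"wz":0},
  {"hand":85,"tx":0,"ty":0,"tz":-40,"wx":0,"wy":0,"wz":0},
  {"hand":85,"tx":0,"ty":0,"tz":-40,"wx":0,"wy":0,"wz":0},
  {"hand":85,"tx":0,"ty":0,"tz":0,"wx":0,"wy":0,"wz":0},
  {"hand":85,"tx":0,"ty":0,"tz":0,"wx":0,"wy":0,"wz":0},
])

```text
clock: 14.18
eef_pos: [512.7, -1.9, 222.9]
tcp_rot: [-3.139, -0.0, 0.267]
contact_force: [-0.1, -0.1, 0.1]
opening: 0.992
grasp_force: 0.0
```

Run:
```python
from h import *
a=grab('scene','c5')['image'][90:330,180:480]; b=grab('side','s5')['image'][130:330,180:440]
cv2.imwrite('pics/v5.png',np.hstack([cv2.resize(a,(400,320)),cv2.resize(b,(400,320))])[:,:,::-1])
```

```text
(no output)
```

View pics/v5.png

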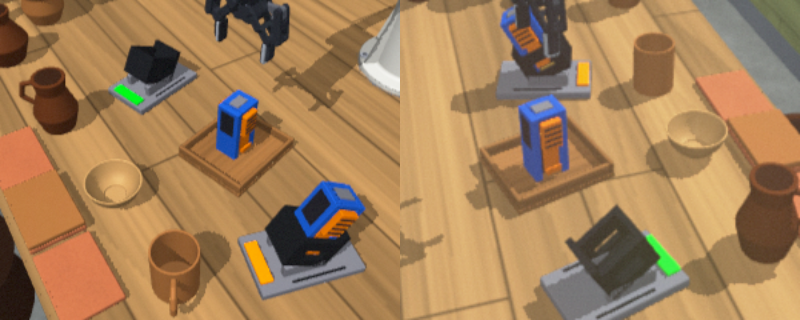

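The pack stands alone and upright in the tray, at (238,130) in the scene half and (545,140) in the side half. Everything else is undisturbed and the arm is clear, so I'm handing in.

```bash
python3 -c "
from rig import r
print(r.sign_off())"
```

```text
the job is handed in; nothing more can be done
None
```

The charged pack was pushed home, unlatched, drawn out and stood upright in the tray, with the charger, amber pack and pots left in place as far as the final pictures show; the job was handed in at about 14 s, and no verdict came back.

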